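# Set the vent of a snail tank to its scribed line

## Robot

A 6-joint arm with a two-finger parallel gripper is mounted at the origin on the work surface. World frame = base frame: x ahead of the robot, y to its left, z up, the work surface at z = 0. Lengths are in m, angles in degrees, forces in N, time in s.
With the tool pointing down it reaches from about 0.3 to 0.75 m from the base axis. Payload 8.5 kg.
Tool frame: the origin (TCP) lies midway between the tips of the shut fingers; the grasp point (between the pads) lies 19 mm behind it (env.grip_depth is the distance from the TCP to the grasp point, in m); y points along the fingers, x is the direction in which the jaws open and shut, and the axes are right-handed (so a half turn about y gives the same grasp; the last joint's range is limited). The gripper opens to 85 mm and grips with 20 to 120 N. Pads are 22 mm wide; open, the fingers measure 114 mm over their backs; the gripper's body (76 mm by 85 mm) begins 54 mm behind the grasp point. The pads swing forward as they close: fully open they stand 13 mm farther back than shut.
Start: joints at [-81.778, 21.807, 74.336, -0, 83.858, -12.336], TCP at [0.193, -0.515, 0.231] pointing down, gripper open.
Joint ranges: [-178.18, 178.18], [-50.72, 133.34], [12.68, 142.11], [-81.47, 261.47], [9.98, 163.14], [-165.26, 165.26]. Speed limits (degrees/s): [136.94, 136.94, 180, 180, 180, 180].

## Interface

Orientations are given as a 3x3 rotation matrix whose columns are the frame's x, y, z axes.
In Python, from rig import env gives the robot as it stands.
- The arm moves only by the shell command python3 -m inch 'ROWS' [FORCE]. ROWS is JSON, a list that holds one entry, the list of rows, each a list of 7 numbers: the gripper command: -1 is shut, 1 is fully open, values between are in proportion, then the shift along the world's x, y, z in cm, then the turn, a rotation vector about the world's x, y, z in degrees. In form: [[[grip, dx, dy, dz, rx, ry, rz], ...]]. A call has 1 to 20 rows; each row is the pose to reach, as a shift and turn from the pose commanded when the call began; what a row does not reach only later rows make up. A row lasts 1/8 s, in which the tool goes at most 62.5 mm and 10.7 degrees, less where a joint would pass 70% of its speed; a pose out of reach is approached as far as the arm can. A call with a gripper value outside its range is refused whole. The fingers move at their own pace and stop on an object; FORCE is the grip in N (left out, the last holds). Time passes only in rows, so rows that repeat a pose let the fingers close. It gives the time, the measured TCP pose, the force and the opening at its end, in the units of the state.
- env.observe(): the state, without advancing time (a new reading comes with each control period).
- env.get_image(name): name is "scene" or "top" or "wrist"; returns a dict with "frame" (480x640x3 uint8, red, green, blue), "mtx" (3x3 intrinsics, pixels), "rvec" (rotation vector, rad) and "tvec" (3), from world to camera coordinates, as OpenCV has them. Camera axes: x right, y down, z forward; pixel columns grow to the right and rows downward; lengths in m; the calibration is good to about 2 mm. A picture is of the moment at which its call begins. There is no depth.
- env.close_job(): hands the job in, once; it reports no verdict.
The state is a dict: "time_s": time; "q": joint angles; "qvel": joint speeds; "joint_efforts": joint torques, N m; "position": TCP position; "tool_rot": TCP orientation; "ft_force": force on the tool from outside, world axes, zero at the start; "wrist_torque": the same for the moment, N m; "grip_width": finger opening in m.
Only numpy, scipy, OpenCV 4.12 (cv2) and the standard library are available. Lean on these libraries where they do the work, as an engineer would, in place of code of your own. Each camera call takes 0.05 s, during which the arm holds its last target.

## Task

The snail tank needs more air. Lift the steel weight off its sliding glass cover and stand it on the cork mat, then press lightly on the glass and slide the cover open until the outer edge of its red edge strip is level with the black line on the white index plate, without running it well past the line. Finish by gently standing the weight back upright on the sliding glass, with the edge still on the line; the glass must never be pressed hard, and nothing else may be disturbed.

Things in the scene. Friction and masses are not known exactly. Their poses are not given: they have to be found in the camera images.
- tank: fixed glass rearing tank, 200 mm (its x) by 320 mm (its y), with a dark grey anodised frame round its top, 140 mm above the bench (runners along y 21 mm wide, end caps 12 mm wide); origin at the centre of its underside. Its half towards -y is roofed by a fixed pane (top at 127 mm); over the half towards +y lies the sliding cover
- cover: sliding pane of greenish glass, 180 mm (x) by 155 mm (y) by 5 mm, no handle; origin at the centre of its underside, axes parallel to the tank's. It slides only along the tank's y: towards -y opens the vent at the tank's +y end (starts 0 to 8 mm open; travel 135 mm, no stop at the line)
- cover_top (a point): middle of the glass's upper face (136 mm above the bench, 4 mm below the runner tops, bare over 158 by 155 mm). Felt runners hold the glass with about 3.5 N plus a little when moved fast; it stays where it is left. Drag it with shut fingertips pressed on it: below about 6 N they slip, 8 to 12 N is right, more than 20 N may crack it
- cover_edge (a point): middle of the upper rim of the cover's +y end: the outer edge of the 8 mm wide red edge strip, 77.5 mm towards +y from the cover's origin; this edge has to come level (along the tank's y) with the black line
- mark: white index plate, 18 mm (x) by 50 mm (y) by 1 mm, stuck on top of the tank's +x runner, with one black line 2 mm wide scribed across its middle along x; origin at the centre of its underside, right below the line, axes parallel to the tank's
- line (a point): middle of the black scribed line on the index plate's upper face; the line runs along the tank's x, its place along y differs from tank to tank (45 to 90 mm from the shut position of the edge)
- weight: steel knob weight of about 0.5 kg standing on the sliding glass: cylinder 40 mm in diameter and 45 mm high, narrow neck, knob 22 mm in diameter at 56 to 68 mm height (68 mm in all); origin at the centre of its underside, z up
- mat: fixed cork mat 110 mm by 110 mm by 5 mm on the bench to the left or right of the tank; origin at the centre of its underside
- dishes: two stacked lidded glass dishes, 92 mm in diameter, 32 mm high in all, loose on the bench; bystander; origin at the centre of the underside
- jar: amber feed jar with white cap, 60 mm in diameter, 85 mm high, loose on the bench; bystander; origin at the centre of the underside
- beaker: empty glass beaker, 66 mm in diameter, 85 mm high, loose on the bench; bystander; origin at the centre of the underside
Things that resemble listed ones, but are neither listed nor needed, are in the scene too. Leave any yellow look-alike of the weight alone. Several things have the shape of the mat; the one meant has the colours described above.

How it is judged:
By the outcome, as a careful person would: the job done as asked, in the order asked, and still so for the second after the job is handed in, with the robot touching nothing.
It also fails if it takes over 72 s, if anything falls off the work surface, if the arm or the gripper's body presses on something with over 40 N, if the wrist force passes 120 N, or if a joint passes its speed limit or range.

## Working session

There is one attempt and no reset: what is moved stays moved. The work goes in short steps, Python scripts to look and compute and a shell command to move; the robot and the scene stay as the last step left them, time stands still between calls to the robot, and variables do not carry over. Pictures are saved under pics/ and viewed, and the job is handed in when it is done.

```bash
mkdir -p pics; ls
python3 - <<'E'
from rig import env
import cv2
for n in ("scene","top","wrist"):
    d=env.get_image(n); cv2.imwrite(f"pics/{n}0.png",d["frame"][:,:,::-1])
    print(n,d["mtx"].tolist(),d["rvec"],d["tvec"])
s=env.observe(); print(s["time_s"],s["position"],s["tool_rot"],s["ft_force"],s["grip_width"])
E
```

```text
pics
scene [[525.6721677826018, 0.0, 323.2931015882464], [0.0, 525.6721677826018, 232.66722343399036], [0.0, 0.0, 1.0]] [ 0.85279891  2.66501    -0.88180889] [ 0.50025515 -0.21613456  1.46373305]
top [[486.53966663066365, 0.0, 319.5899899774258], [0.0, 486.53966663066365, 233.19189324038152], [0.0, 0.0, 1.0]] [ 2.11870427 -2.16152653  0.12721715] [0.02822473 0.65927314 1.22019668]
wrist [[424.6056774387568, 0.0, 321.17776165871976], [0.0, 424.6056774387568, 239.62556556756323], [0.0, 0.0, 1.0]] [-2.34780675  1.62689193  0.27421748] [-0.55057242 -0.04165746  0.38137886]
0.15 [ 0.19311168 -0.51476439  0.23085412] [[ 3.51135848e-01 -1.34275485e-04  9.36324515e-01]
 [-9.36323915e-01  1.09114974e-03  3.51135779e-01]
 [-1.06881917e-03 -9.99999396e-01  2.57416440e-04]] [-0.91362366  0.19408524  1.09448428] 0.08542000852099663
```

View pics/top0.png

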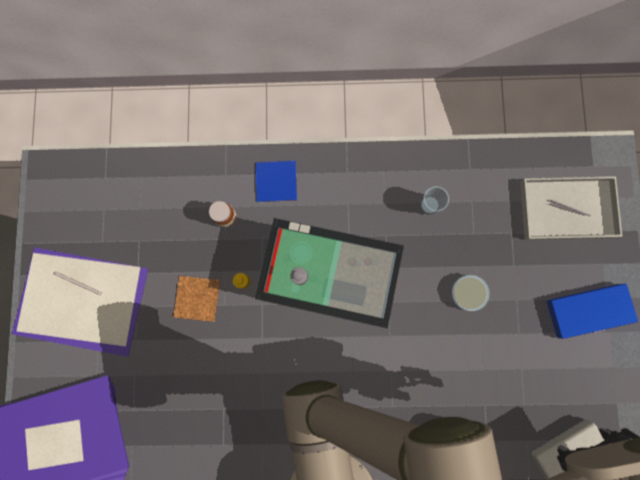

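View pics/scene0.png

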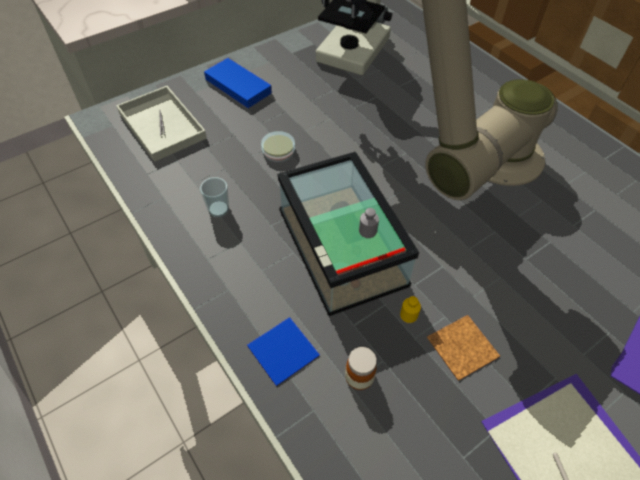

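View pics/wrist0.png

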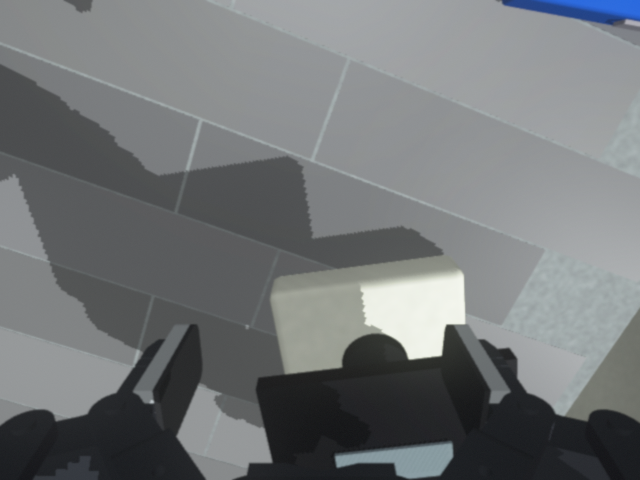

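```bash
cat > h.py <<'E'
from rig import env
import cv2, numpy as np
def ray(d,uv,z):
    R=cv2.Rodrigues(np.array(d["rvec"],float))[0]; t=np.array(d["tvec"],float).ravel()
    uv=np.atleast_2d(np.array(uv,float)); z=np.broadcast_to(z,len(uv))
    c=-R.T@t
    v=(R.T@np.linalg.inv(np.array(d["mtx"]))@np.c_[uv,np.ones(len(uv))].T).T
    return c+v*((z-c[2])/v[:,2])[:,None]
def proj(d,P):
    return cv2.projectPoints(np.atleast_2d(np.array(P,float)),np.array(d["rvec"],float),np.array(d["tvec"],float),np.array(d["mtx"]),None)[0].reshape(-1,2)
def tri(pairs):  # [(d,uv),...] least-squares point
    A=np.zeros((3,3));b=np.zeros(3)
    for d,uv in pairs:
        p0=ray(d,uv,0.)[0];p1=ray(d,uv,.3)[0];v=(p1-p0)/np.linalg.norm(p1-p0);M=np.eye(3)-np.outer(v,v);A+=M;b+=M@p0
    return np.linalg.solve(A,b)
def crop(d,x0,y0,w,h,k,name):
    im=d["frame"][y0:y0+h,x0:x0+w,::-1]
    cv2.imwrite(name,cv2.resize(im,None,fx=k,fy=k,interpolation=cv2.INTER_CUBIC))
E
python3 - <<'E'
from h import *
d=env.get_image("top");crop(d,250,210,160,120,5,"pics/topc.png")
d=env.get_image("scene");crop(d,270,140,200,150,4,"pics/scenec.png")
E
```

```text
(no output)
```

View pics/topc.png

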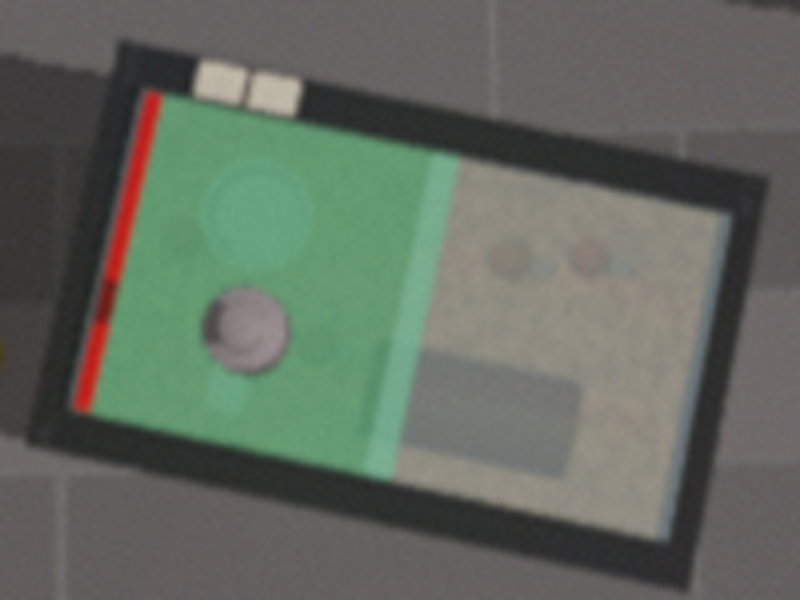

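View pics/scenec.png

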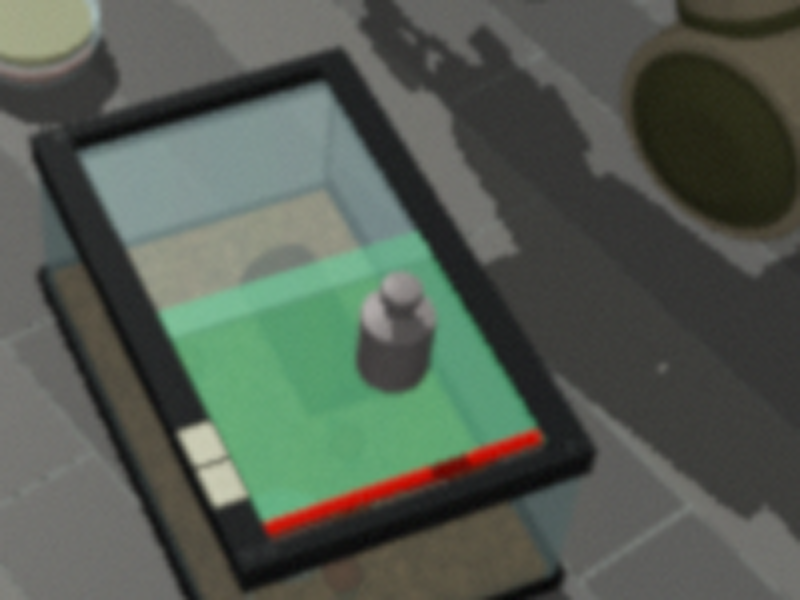

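```bash
cat > meas.py <<'E'
from h import *
def mask_pts(d,f,box=None):
    im=d["frame"].astype(int); r,g,b=im[...,0],im[...,1],im[...,2]
    m=f(r,g,b)
    if box: 
        mm=np.zeros_like(m); x0,y0,x1,y1=box; mm[y0:y1,x0:x1]=1; m=m&(mm>0)
    ys,xs=np.nonzero(m); return np.c_[xs,ys].astype(float)
if __name__=="__main__":
    d=env.get_image("top"); s=env.get_image("scene")
    o=np.array([250,210])
    q=lambda a:(np.array(a)-2)/5+o
    C=ray(d,[q(a) for a in [(122,40),(30,443),(690,590),(768,180)]],.14); print("frame",C.round(4).tolist(),C.mean(0))
    ey=(C[0]-C[3]+C[1]-C[2]); ey=ey[:2]/np.linalg.norm(ey[:2]); print("ey",ey,"yaw",np.degrees(np.arctan2(-ey[0],ey[1])), [np.linalg.norm(C[i]-C[(i+1)%4]) for i in range(4)])
    qs=lambda a:(np.array(a)-1.5)/4+np.array([270,140])
    S=ray(s,[qs(a) for a in [(245,588),(595,455),(338,48),(32,138)]],.14); print("frame scene",S.round(4).tolist(),S.mean(0))
    ex=np.array([ey[1],-ey[0]]); c=C[:,:2].mean(0)
    def T(P): return (np.c_[(P[:,:2]-c)@ex,(P[:,:2]-c)@ey]*1000)
    for n,dd,bx in (("top",d,(250,210,410,330)),("scene",s,(270,140,470,290))):
        p=mask_pts(dd,lambda r,g,b:(r>110)&(g<70)&(b<70),bx); P=ray(dd,p,.136); t=T(P)
        print(n,"red",len(p),"x",t[:,0].min(),t[:,0].max(),"y pct",np.percentile(t[:,1],[1,50,99]))
        L=np.polyfit(P[:,0] if 0 else t[:,0],t[:,1],1); print(" slope deg",np.degrees(np.arctan(L[0])),"mid y",np.polyval(L,0))
        p=mask_pts(dd,lambda r,g,b:(r>150)&(g>140)&(b>110),bx); t=T(ray(dd,p,.141))
        print(n,"plate",len(p),"x",np.percentile(t[:,0],[1,50,99]),"y",np.percentile(t[:,1],[1,50,99]))
        h=np.histogram(t[:,1],bins=np.arange(t[:,1].min(),t[:,1].max()+2,2)); print(h[0],h[1][0])
    # weight
    kt=q((240,325)); ks=qs((402,288)); print("knob top tri",tri([(d,kt),(s,ks)]), ray(d,kt,.204),ray(s,ks,.204))
    # mat
    p=mask_pts(d,lambda r,g,b:(r>120)&(r-b>60)&(g<r-30)&(g<140),(160,260,225,330)); r=cv2.minAreaRect(p.astype(np.float32)); print("mat",len(p),r, ray(d,[r[0]],.005))
    p=mask_pts(s,lambda r,g,b:(r>120)&(r-b>60)&(g<r-30),(425,310,505,385)); r=cv2.minAreaRect(p.astype(np.float32)); print("mat s",len(p),r, ray(s,[r[0]],.005))
E
python3 meas.py
```

```text
frame [[0.6871, 0.123, 0.14], [0.4943, 0.1678, 0.14], [0.4204, -0.1416, 0.14], [0.6123, -0.186, 0.14]] [ 0.55352895 -0.00918307  0.14      ]
ey [0.23370722 0.97230702] yaw -13.515430265917457 [np.float64(0.1979200437032516), np.float64(0.318067734265227), np.float64(0.19701008953809168), np.float64(0.3179604756362076)]
frame scene [[0.6958, 0.132, 0.14], [0.5004, 0.1722, 0.14], [0.4269, -0.1398, 0.14], [0.6176, -0.1831, 0.14]] [ 0.56017518 -0.00466184  0.14      ]
top red 195 x -77.69209360491986 78.24582756551469 y pct [136.29641724 139.88980644 143.92723643]
 slope deg 0.12837154404038845 mid y 139.97295721411373
top plate 152 x [-56.60551859  87.11837959  96.91059175] y [-132.15158908   87.42402218  118.82489355]
[2 0 1 0 0 0 0 1 1 0 0 0 0 0 0 0 0 3 3 0 0 1 0 0 0 0 0 1 0 0 0 2 0 0 0 0 0
 1 0 0 0 0 0 0 0 0 0 0 0 0 0 0 0 0 0 0 0 0 0 0 0 0 0 0 0 0 0 0 0 0 0 0 0 0
 0 0 0 0 0 0 0 0 0 0 0 0 0 0 0 0 0 0 0 0 2 4 1 2 2 0 0 0 2 6 6 6 7 5 5 6 7
 6 5 4 0 1 5 5 5 5 7 6 6 5 4 6 5] -134.29064794650247
scene red 232 x -75.61536580396235 81.35088690906673 y pct [136.83114581 140.88489388 145.36193
[... 491 characters left out ...]
 0  2  2  3  1  0  2  4  6  6  7  1  1
  1  3  4  1  1  2  1  3  1  0  0  0  0  0  0  0  0  0  0  0  0  0  2  3
  3  4  2  2  3  3  3  4  3  2  4  1  1  0  0  0  0  0  0  0  0  0  0  0
  0  2  8  6  8  5  9  8  5  8  6  7  5  0  7  5  8  8  6  8  8  5  9  5
  8  7] -267.3661524525163
knob top tri [0.54570942 0.06286375 0.19870151] [[0.54462707 0.0632908  0.204     ]] [[0.54959073 0.06520289 0.204     ]]
mat 1623 ((196.11477661132812, 298.2623596191406), (41.476898193359375, 41.760986328125), 6.115502834320068) [[0.49823324 0.3465717  0.005     ]]
mat s 2373 ((463.3853759765625, 346.61053466796875), (56.20710372924805, 48.19038009643555), 54.1623420715332) [[0.5031727  0.34897453 0.005     ]]
```

Run:
```python
from h import *
d=env.get_image("wrist");s=env.observe()
R=cv2.Rodrigues(np.array(d["rvec"]))[0];c=-R.T@np.array(d["tvec"]).ravel()
T=np.array(s["tool_rot"])
print("cam in tool",T.T@(c-s["position"]),"axes in tool\n",(T.T@R.T).round(3))
t=env.get_image("top")
crop(t,215,255,110,50,6,"pics/cand.png")
print("yellow",ray(t,[(240,280)],.06),"jar",ray(t,[(221,212)],.085),"beaker",ray(t,[(436,197)],.085))
C=np.array([.5535,-.0092]);ey=np.array([.2337,.9723]);ex=np.array([.9723,-.2337])
for w in ([.5446,.0633],[.5496,.0652]): print((w-C)@ex,(w-C)@ey)
```

```text
cam in tool [ 0.00109433 -0.14262096  0.08494304] axes in tool
 [[ 1.    -0.    -0.   ]
 [-0.    -0.326  0.945]
 [-0.    -0.945 -0.326]]
yellow [[0.54169985 0.21981865 0.06      ]] jar [[0.71417444 0.2645165  0.085     ]] beaker [[ 0.74052357 -0.28249917  0.085     ]]
-0.025596720000000017 0.06841182
-0.02117925000000001 0.07142768999999999
```

View pics/cand.png

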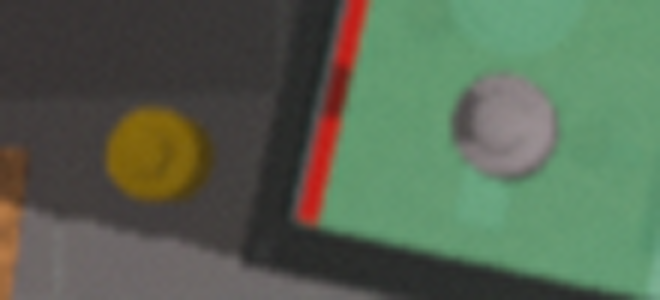

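The weight is the grey knob at top (299,275). It could be mistaken for the yellow knob at (240,281). The mat is the cork one at (196,298). It could be mistaken for the blue pads at (276,181) and (593,310), or the cream patch at (55,445). The crop confirms the grey one is on the glass, so I'm moving to hover above it.

```bash
python3 -m inch '[[[0.4,0,0,5,0,0,0],[0.4,3,4,9,0,0,4],[0.4,6,9,9,0,0,9],[0.4,9,14,9,0,0,14],[0.4,12,19,9,0,0,20],[0.4,15,24,9,0,0,26],[0.4,18,29,9,0,0,32],[0.4,21,34,9,0,0,38],[0.4,24,39,9,0,0,44],[0.4,27,44,9,0,0,50],[0.4,30,49,9,0,0,54],[0.4,33,54,9,0,0,56],[0.4,35.4,57.9,9,0,0,56],[0.4,35.4,57.9,9,0,0,56],[0.4,35.4,57.9,9,0,0,56]]]' 40
python3 - <<'E'
from h import *
d=env.get_image("wrist");cv2.imwrite("pics/w1.png",d["frame"][:,:,::-1])
s=env.observe();print(s["position"],np.array(s["tool_rot"]).round(4).tolist(),s["ft_force"],s["q"])
E
```

```text
time_s: 2.33
position: [0.5469, 0.0637, 0.3212]
tool_rot: [[0.973, -0.0, 0.232], [-0.232, -0.0, 0.973], [-0.0, -1.0, -0.0]]
ft_force: [-0.0, 0.4, 0.1]
grip_width: 0.0598
[0.5467961  0.06334155 0.32142279] [[0.9724, -0.0001, 0.2332], [-0.2332, -0.0002, 0.9724], [-0.0, -1.0, -0.0002]] [-1.02165322 -0.88546029  0.57416279] [-5.71116922e+00  1.92258953e+01  6.35901326e+01 -1.32654555e-02
  9.71865989e+01  7.77398661e+00]
```

View pics/w1.png

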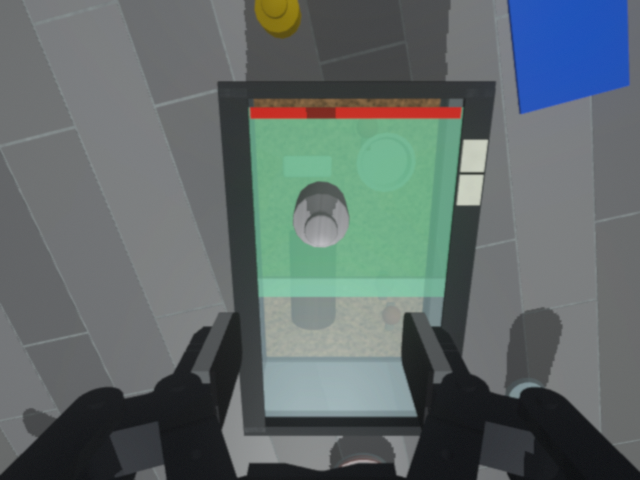

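Run:
```python
from h import *
d=env.get_image("wrist");crop(d,270,160,100,100,6,"pics/w1c.png")
crop(d,230,80,280,140,2.8,"pics/w1d.png")
for uv in [(321,228),(321,229)]: print(ray(d,[uv],.204))
C=np.array([.5535,-.0092]);ey=np.array([.2332,.9724]);ex=np.array([.9724,-.2332])
for z,uv in [(.14,(220,82)),(.14,(495,82)),(.14,(488,433)),(.14,(245,433)),(.136,(249,108)),(.136,(461,108)),(.141,(471,173)),(.141,(474,139)),(.141,(469,206))]:
    p=ray(d,[uv],z)[0,:2]; print(uv,p.round(4),((p-C)@ex).round(4),((p-C)@ey).round(4))
```

```text
[[0.54825002 0.06476052 0.204     ]]
[[0.54809269 0.06410546 0.204     ]]
(220, 82) [0.4989 0.1685] -0.0946 0.16
(495, 82) [0.6903 0.1225] 0.1023 0.16
(488, 433) [ 0.6512 -0.1928] 0.1378 -0.1558
(245, 433) [ 0.4246 -0.1382] -0.0953 -0.1555
(249, 108) [0.5133 0.1466] -0.0755 0.1421
(461, 108) [0.6655 0.11  ] 0.0811 0.1421
(471, 173) [0.6653 0.0615] 0.0923 0.0948
(474, 139) [0.6706 0.0863] 0.0916 0.1202
(469, 206) [0.6607 0.0359] 0.0937 0.0688
```

View pics/w1c.png

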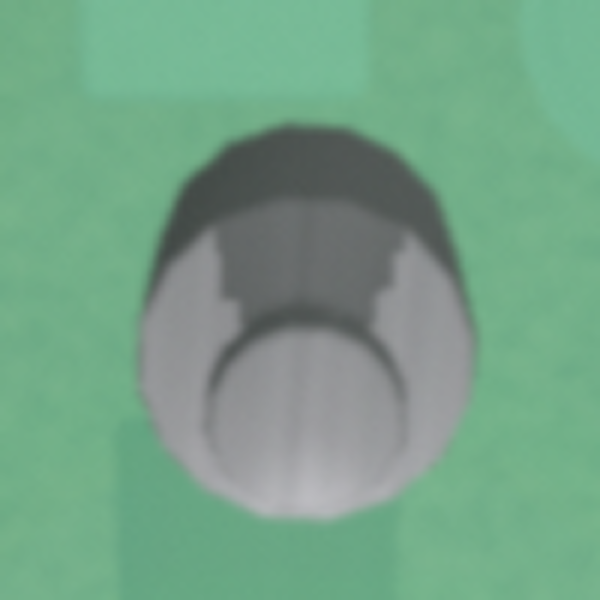

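View pics/w1d.png

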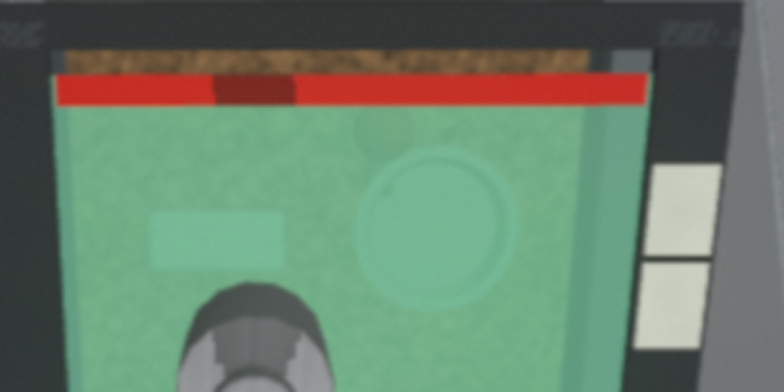

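```bash
python3 -m inch '[[[0.4,0.1,0,-3,0,0,0],[0.4,0.1,0,-7,0,0,0],[0.4,0.1,0,-11,0,0,0],[0.4,0.1,0,-14.5,0,0,0],[0.4,0.1,0,-17,0,0,0],[0.4,0.1,0,-17.9,0,0,0],[0.4,0.1,0,-17.9,0,0,0],[0.4,0.1,0,-17.9,0,0,0]]]' 40
python3 - <<'E'
from h import *
d=env.get_image("wrist");cv2.imwrite("pics/w2.png",d["frame"][:,:,::-1])
s=env.observe();print(s["position"],s["ft_force"],s["grip_width"])
E
```

```text
time_s: 3.42
position: [0.5486, 0.0638, 0.1435]
tool_rot: [[0.973, 0.002, 0.233], [-0.233, -0.0, 0.973], [0.002, -1.0, 0.0]]
ft_force: [0.7, -0.2, 0.2]
grip_width: 0.0601
[0.5485764  0.063875   0.14343586] [ 0.85871067 -0.3289692   0.39535575] 0.059779070301698385
```

View pics/w2.png

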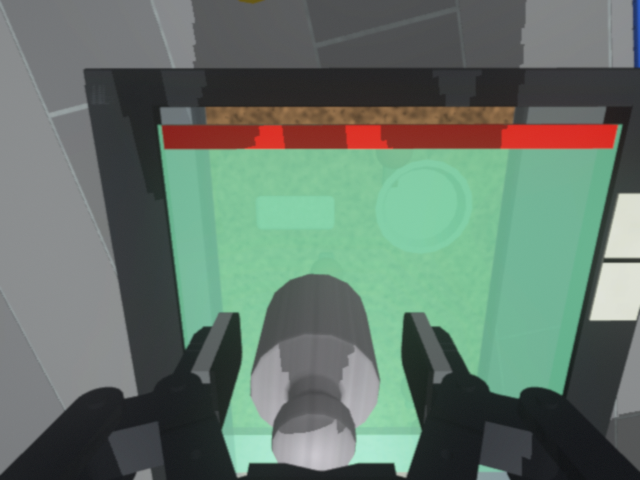

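```bash
python3 -m inch '[[[0.4,-0.17,0.04,0,0,0,0],[0.4,-0.17,0.04,0,0,0,0],[-0.3,-0.17,0.04,0,0,0,0],[-0.3,-0.17,0.04,0,0,0,0],[-0.5,-0.17,0.04,0,0,0,0],[-0.5,-0.17,0.04,0,0,0,0],[-0.5,-0.17,0.04,0,0,0,0],[-0.5,-0.17,0.04,0,0,0,0]]]' 40
python3 -m inch '[[[-0.5,0,0,0.3,0,0,0],[-0.5,0,0,1,0,0,0],[-0.5,0,0,2,0,0,0],[-0.5,0,0,2,0,0,0]]]'
python3 - <<'E'
from h import *
d=env.get_image("wrist");cv2.imwrite("pics/w3.png",d["frame"][:,:,::-1])
s=env.observe();print(s["position"],s["ft_force"],s["grip_width"])
E
```

```text
time_s: 4.47
position: [0.5466, 0.0644, 0.1426]
tool_rot: [[0.973, 0.001, 0.232], [-0.232, -0.0, 0.973], [0.001, -1.0, 0.0]]
ft_force: [-1.1, -0.5, 5.1]
grip_width: 0.0391
time_s: 4.97
position: [0.5468, 0.0644, 0.1632]
tool_rot: [[0.973, 0.002, 0.232], [-0.232, -0.0, 0.973], [0.002, -1.0, 0.0]]
ft_force: [0.7, 0.7, -4.5]
grip_width: 0.039
[0.54652039 0.06446305 0.16267989] [ 0.54548296  0.0072174  -4.5833769 ] 0.03876433398095098
```

View pics/w3.png

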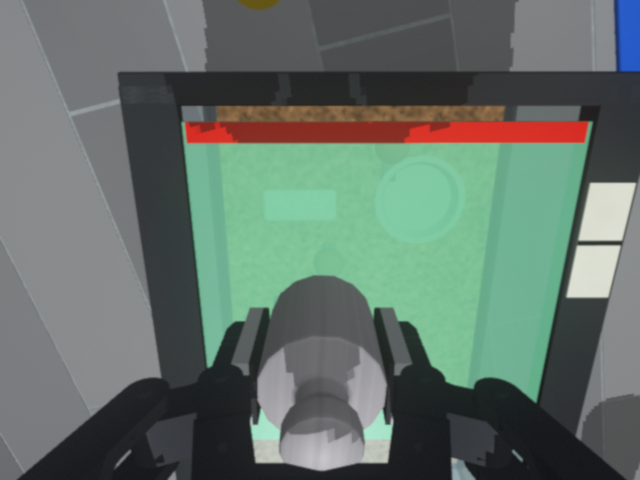

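```bash
python3 -m inch '[[[-0.5,0,0,3,0,0,0],[-0.5,0,0,6,0,0,0],[-0.5,0,1,9,0,0,0],[-0.5,-0.5,4,9,0,0,0],[-0.5,-1,8,9,0,0,0],[-0.5,-2,12,9,0,0,0],[-0.5,-3,17,9,0,0,0],[-0.5,-4,22,9,0,0,0],[-0.5,-4.6,26,7,0,0,0],[-0.5,-4.6,28.3,4,0,0,0],[-0.5,-4.6,28.3,0,0,0,0],[-0.5,-4.6,28.3,-4,0,0,0],[-0.5,-4.6,28.3,-8,0,0,0],[-0.5,-4.6,28.3,-11,0,0,0],[-0.5,-4.6,28.3,-13,0,0,0],[-0.5,-4.6,28.3,-13.5,0,0,0],[-0.5,-4.6,28.3,-13.5,0,0,0],[-0.5,-4.6,28.3,-13.5,0,0,0]]]'
python3 - <<'E'
from h import *
d=env.get_image("wrist");cv2.imwrite("pics/w4.png",d["frame"][:,:,::-1])
d=env.get_image("scene");crop(d,350,220,200,150,4,"pics/s4.png")
s=env.observe();print(s["position"],s["ft_force"],s["grip_width"])
E
```

```text
time_s: 7.28
position: [0.5009, 0.3477, 0.0283]
tool_rot: [[0.973, 0.002, 0.232], [-0.232, 0.001, 0.973], [0.001, -1.0, 0.001]]
ft_force: [0.0, -0.1, -5.2]
grip_width: 0.0387
[0.50076484 0.34762705 0.02815365] [ 0.04961276  0.31616569 -4.6985388 ] 0.038995267492961845
```

View pics/w4.png

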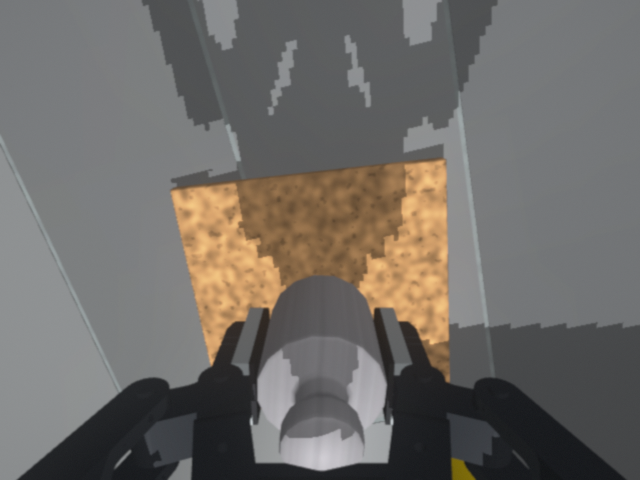

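View pics/s4.png

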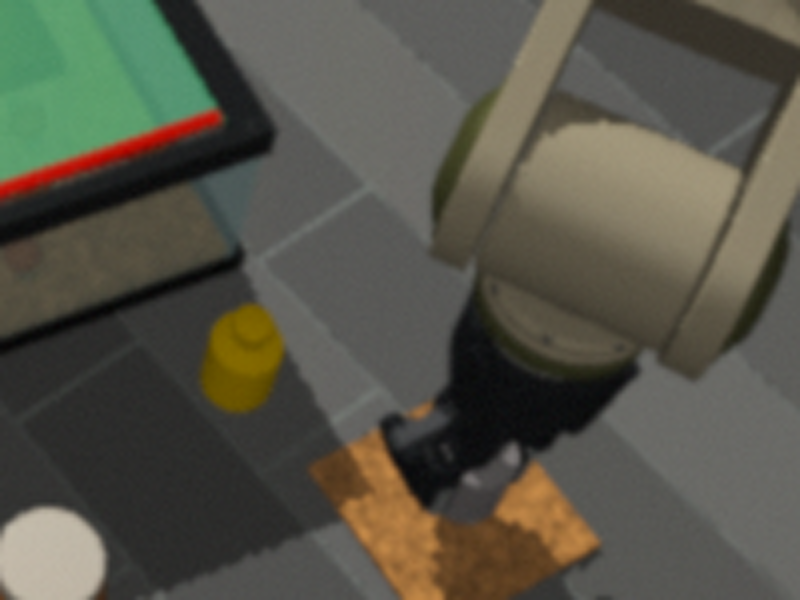

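The weight hangs over the middle of the mat (wrist view, around (320,370)) and is clear of the yellow one. Next I'm lowering it.

```bash
python3 -m inch '[[[-0.5,0,0,-0.5,0,0,0],[-0.5,0,0,-1,0,0,0],[-0.5,0,0,-1.3,0,0,0],[-0.5,0,0,-1.45,0,0,0],[-0.5,0,0,-1.55,0,0,0],[-0.5,0,0,-1.6,0,0,0],[-0.5,0,0,-1.6,0,0,0]]]'
```

```text
time_s: 8.25
position: [0.5005, 0.3474, 0.0117]
tool_rot: [[0.973, 0.0, 0.232], [-0.232, 0.0, 0.973], [0.0, -1.0, 0.0]]
ft_force: [-1.0, -1.7, -0.3]
grip_width: 0.0385
```

```bash
python3 -m inch '[[[-0.5,0,0,-0.05,0,0,0],[-0.2,0,0,-0.05,0,0,0],[0.2,0,0,-0.05,0,0,0],[0.4,0,0,-0.05,0,0,0],[0.4,0,0,-0.05,0,0,0],[0.4,0,0,1,0,0,0],[0.4,0,0,4,0,0,0],[0.4,0,0,8,0,0,0],[0.4,0,0,13,0,0,0],[-1,0,0,19,0,0,0],[-1,0.5,-4,25,0,0,0],[-1,1,-8,27,0,0,0],[-1,1,-8,27,0,0,0]]]'
python3 - <<'E'
from h import *
d=env.get_image("wrist");cv2.imwrite("pics/w5.png",d["frame"][:,:,::-1])
d=env.get_image("top");cv2.imwrite("pics/t5.png",d["frame"][:,:,::-1])
s=env.observe();print(s["position"],s["ft_force"],s["grip_width"])
E
```

```text
time_s: 9.88
position: [0.5113, 0.2654, 0.2847]
tool_rot: [[0.972, 0.006, 0.235], [-0.236, 0.001, 0.972], [0.005, -1.0, 0.002]]
ft_force: [-0.1, 0.0, -0.3]
grip_width: 0.0
[0.51021797 0.26737234 0.28157048] [-0.76039533 -0.46209434 -0.03279138] 0.00021563555494562945
```

View pics/w5.png

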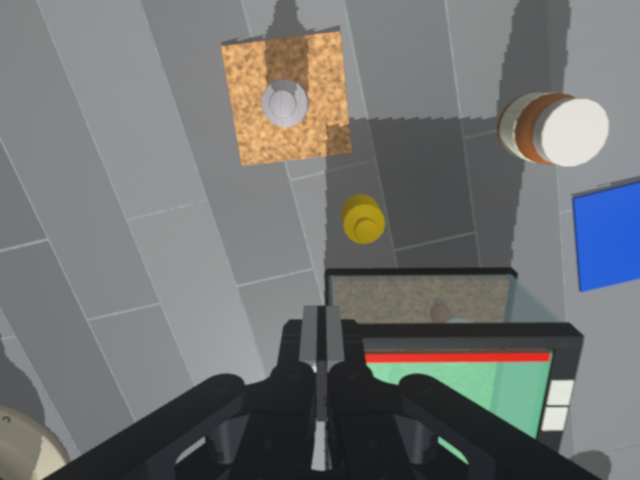

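View pics/t5.png

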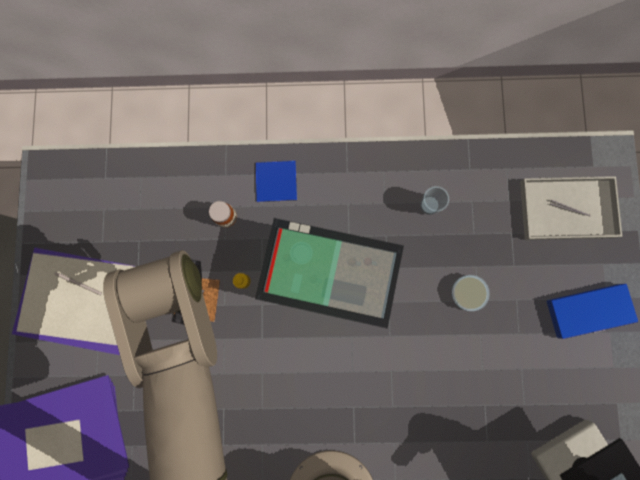

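The weight stands upright on the mat (wrist view (285,102)) and the glass is bare. I'm moving above the glass with the fingers shut.

```bash
python3 -m inch '[[[-1,0.6,-2,0,0,0,0],[-1,1.8,-6,0,0,0,0],[-1,3,-10,-2,0,0,0],[-1,4.2,-14,-4,0,0,0],[-1,5.4,-18,-7,0,0,0],[-1,6.2,-21,-9,0,0,0],[-1,6.2,-21,-10,0,0,0],[-1,6.2,-21,-10,0,0,0],[-1,6.2,-21,-10,0,0,0]]]'
python3 - <<'E'
from h import *
d=env.get_image("wrist");cv2.imwrite("pics/w6.png",d["frame"][:,:,::-1])
for i in range(4):
    s=env.observe();print(s["position"],s["tool_rot"],s["ft_force"],s["grip_width"]); env.get_image("top")
E
```

```text
time_s: 11.1
position: [0.5725, 0.0584, 0.182]
tool_rot: [[0.973, 0.001, 0.231], [-0.231, 0.0, 0.973], [0.001, -1.0, 0.0]]
ft_force: [-0.2, 0.1, -0.2]
grip_width: 0.0003
[0.57252658 0.05835557 0.18211851] [[ 9.72933847e-01  1.34922791e-03  2.31079878e-01]
 [-2.31080023e-01 -4.91889662e-05  9.72934746e-01]
 [ 1.32407730e-03 -9.99999089e-01  2.63922007e-04]] [-1.18608698 -0.12428223  0.29541125] -0.0003191956825969038
[0.57250962 0.05825515 0.18208103] [[ 9.72906477e-01  1.31665870e-03  2.31195272e-01]
 [-2.31195398e-01 -5.79848440e-05  9.72907336e-01]
 [ 1.29439273e-03 -9.99999132e-01  2.47991601e-04]] [0.23240516 0.48775278 0.60897524] -0.0001437995240325509
[0.57250692 0.05812018 0.18199001] [[ 9.72864178e-01  1.21154189e-03  2.31373774e-01]
 [-2.31373814e-01 -1.08709530e-04  9.72864917e-01]
 [ 1.20381913e-03 -9.99999260e-01  1.74559460e-04]] [-0.71489597 -0.00730314  0.06370891] -0.0001378330539341853
[0.57247987 0.05797698 0.18192247] [[ 9.72817596e-01  1.05996323e-03  2.31570296e-01]
 [-2.31570308e-01 -1.13415513e-04  9.72818164e-01]
 [ 1.05741514e-03 -9.99999432e-01  1.35123404e-04]] [-0.80185628  0.07737202 -0.89824565] 0.00016520476384994926
```

View pics/w6.png

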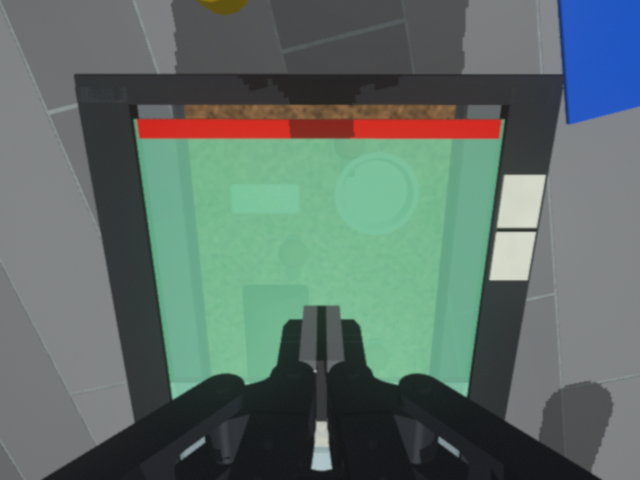

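```bash
cat > gap.py <<'E'
from h import *
C=np.array([.5572,-.0072]);ey=np.array([.2332,.9724]);ex=np.array([.9724,-.2332])
def gap(d,plate,red,save=None):
    """plate=(u0,u1,v0,v1) inside plate spanning the line; red=(u0,u1,v0,v1) spanning strip; wrist view, returns edge-line mm"""
    im=d["frame"].astype(float)
    u0,u1,v0,v1=plate; P=[]
    for u in range(u0,u1):
        g=im[v0:v1,u].mean(1); w=np.clip(np.percentile(g,80)-20-g,0,None); P.append((u,(w*np.arange(v0,v1)).sum()/w.sum()))
    u0,u1,v0,v1=red; E=[];F=[]
    for u in range(u0,u1):
        c=im[v0:v1,u,0]-im[v0:v1,u,1]; h=c.max()/2; k=np.argmax(c>h)
        j=len(c)-1-np.argmax((c>h)[::-1])
        if 0<k and j<len(c)-1:
            E.append((u,v0+k-1+(h-c[k-1])/(c[k]-c[k-1]))); F.append((u,v0+j+(c[j]-h)/(c[j]-c[j+1])))
    f=lambda p,z:((ray(d,p,z)[:,:2]-C)@ey)*1000
    L=f(P,.141);O=f(E,.136);I=f(F,.136)
    print("line %.1f+-%.1f edge %.1f+-%.1f (strip width %.1f) edge-line %.2f"%(np.median(L),L.std(),np.median(O),O.std(),np.median(O)-np.median(I),np.median(O)-np.median(L)))
E
python3 - <<'E'
from gap import *
d=env.get_image("wrist"); gap(d,(504,532,215,245),(380,490,100,160))
d=env.get_image("wrist"); gap(d,(504,532,215,245),(150,280,100,160))
E
python3 -m inch '[[[-1,0,0,-2,0,0,0],[-1,0,0,-3.3,0,0,0],[-1,0,0,-4,0,0,0],[-1,0,0,-4.2,0,0,0],[-1,0,0,-4.2,0,0,0],[-1,0,0,-4.2,0,0,0]]]'
```

```text
line 92.7+-0.0 edge 140.7+-0.0 (strip width 8.0) edge-line 47.98
line 92.7+-0.0 edge 140.7+-0.0 (strip width 8.0) edge-line 47.98
time_s: 12.2
position: [0.5726, 0.0574, 0.1398]
tool_rot: [[0.973, 0.001, 0.232], [-0.232, -0.0, 0.973], [0.001, -1.0, 0.0]]
ft_force: [-0.1, -0.7, 0.2]
grip_width: -0.0001
```

```bash
python3 -m inch '[[[-1,0,0,-0.1,0,0,0],[-1,0,0,-0.2,0,0,0],[-1,0,0,-0.3,0,0,0],[-1,0,0,-0.3,0,0,0]]]'; python3 -m inch '[[[-1,0,0,-0.05,0,0,0],[-1,0,0,-0.1,0,0,0],[-1,0,0,-0.1,0,0,0],[-1,0,0,-0.1,0,0,0]]]'
```

```text
time_s: 12.7
position: [0.5724, 0.0575, 0.1362]
tool_rot: [[0.973, -0.0, 0.232], [-0.232, 0.0, 0.973], [-0.0, -1.0, 0.0]]
ft_force: [0.4, 0.2, 1.3]
grip_width: -0.0002
time_s: 13.2
position: [0.5725, 0.0574, 0.1361]
tool_rot: [[0.973, 0.001, 0.232], [-0.232, -0.0, 0.973], [0.001, -1.0, 0.0]]
ft_force: [-1.9, -0.2, 6.3]
grip_width: 0.0003
```

```bash
python3 -m inch '[[[-1,0,0,-0.04,0,0,0],[-1,0,0,-0.08,0,0,0],[-1,0,0,-0.08,0,0,0],[-1,0,0,-0.08,0,0,0]]]'
python3 - <<'E'
from h import *
f=[]
for i in range(4): f.append(env.observe()["ft_force"]); env.get_image("top")
print(np.mean(f,0),np.std(f,0),env.observe()["position"])
E
```

```text
time_s: 13.7
position: [0.5725, 0.0574, 0.136]
tool_rot: [[0.973, 0.001, 0.232], [-0.232, -0.0, 0.973], [0.002, -1.0, -0.0]]
ft_force: [-4.3, 0.7, 12.2]
grip_width: 0.0
[-4.35044036 -0.04306681 11.86221836] [0.41551601 0.42465548 0.21578026] [0.57251674 0.0574141  0.13603584]
```

```bash
python3 -m inch '[[[-1,0,0,0.02,0,0,0],[-1,-0.03,-0.12,0.02,0,0,0],[-1,-0.06,-0.25,0.02,0,0,0],[-1,-0.12,-0.49,0.02,0,0,0],[-1,-0.18,-0.73,0.02,0,0,0],[-1,-0.23,-0.97,0.02,0,0,0],[-1,-0.23,-0.97,0.02,0,0,0],[-1,-0.23,-0.97,0.02,0,0,0]]]'
python3 - <<'E'
from gap import *
d=env.get_image("wrist");cv2.imwrite("pics/w7.png",d["frame"][:,:,::-1])
f=[]
for i in range(4): f.append(env.observe()["ft_force"]); env.get_image("top")
print(np.mean(f,0),np.std(f,0),env.observe()["position"])
E
```

```text
time_s: 14.9
position: [0.5703, 0.0482, 0.136]
tool_rot: [[0.973, 0.002, 0.232], [-0.232, 0.001, 0.973], [0.001, -1.0, 0.001]]
ft_force: [-2.9, 2.9, 9.3]
grip_width: -0.0
[-3.28510545  2.86583744  9.63074375] [0.53129185 0.34115368 0.3349341 ] [0.57032449 0.04826142 0.13600675]
```

View pics/w7.png

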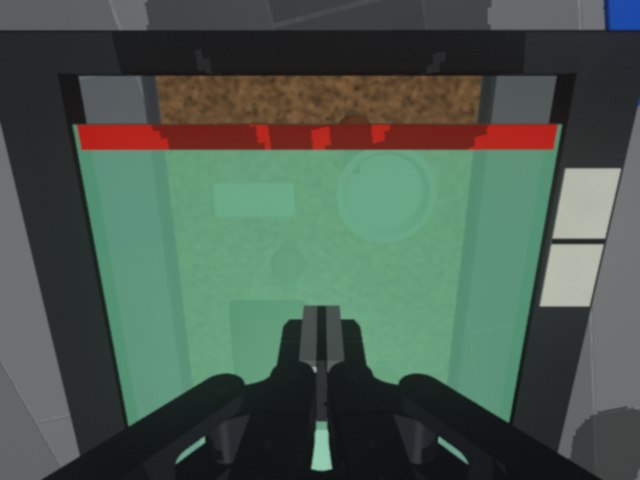

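```bash
python3 - <<'E'
from gap import *
d=env.get_image("wrist"); gap(d,(558,598,232,252),(490,550,105,170)); gap(d,(558,598,232,252),(85,150,105,170))
E
python3 -m inch '[[[-1,-0.03,-0.12,0,0,0,0],[-1,-0.08,-0.36,0,0,0,0],[-1,-0.14,-0.61,0,0,0,0],[-1,-0.20,-0.85,0,0,0,0],[-1,-0.26,-1.09,0,0,0,0],[-1,-0.31,-1.34,0,0,0,0],[-1,-0.37,-1.58,0,0,0,0],[-1,-0.43,-1.82,0,0,0,0],[-1,-0.47,-1.94,0,0,0,0],[-1,-0.47,-1.94,0,0,0,0],[-1,-0.47,-1.94,0,0,0,0]]]'
python3 - <<'E'
from gap import *
d=env.get_image("wrist");cv2.imwrite("pics/w8.png",d["frame"][:,:,::-1])
f=[]
for i in range(4): f.append(env.observe()["ft_force"]); env.get_image("top")
print(np.mean(f,0),np.std(f,0),env.observe()["position"])
E
```

```text
line 92.7+-0.0 edge 131.2+-0.0 (strip width 7.9) edge-line 38.54
line 92.7+-0.0 edge 131.1+-0.0 (strip width 8.0) edge-line 38.37
time_s: 16.58
position: [0.5657, 0.0289, 0.136]
tool_rot: [[0.973, 0.002, 0.232], [-0.232, 0.001, 0.973], [0.002, -1.0, 0.001]]
ft_force: [-3.0, 3.4, 10.5]
grip_width: -0.0002
[-2.238952    3.06793988 10.20079225] [0.09616175 0.79551356 0.49452359] [0.56570513 0.02886594 0.13603302]
```

View pics/w8.png

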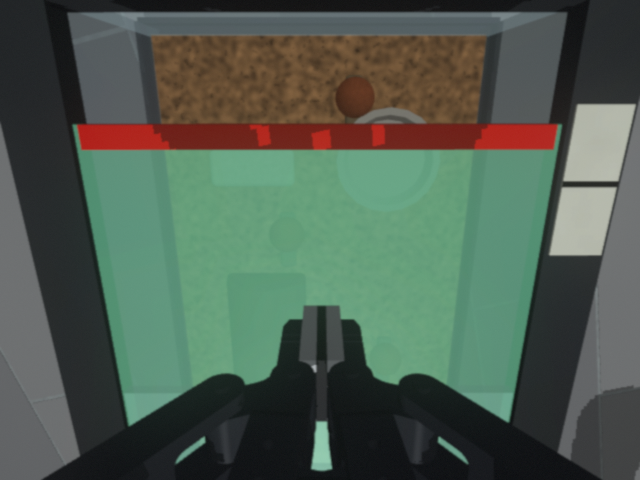

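```bash
python3 - <<'E'
from gap import *
d=env.get_image("wrist"); gap(d,(566,608,176,193),(490,550,105,170)); gap(d,(566,608,176,193),(85,150,105,170))
E
python3 -m inch '[[[-1,-0.03,-0.12,0,0,0,0],[-1,-0.08,-0.36,0,0,0,0],[-1,-0.14,-0.61,0,0,0,0],[-1,-0.20,-0.85,0,0,0,0],[-1,-0.26,-1.09,0,0,0,0],[-1,-0.31,-1.34,0,0,0,0],[-1,-0.35,-1.48,0,0,0,0],[-1,-0.37,-1.56,0,0,0,0],[-1,-0.37,-1.56,0,0,0,0],[-1,-0.37,-1.56,0,0,0,0]]]'
python3 - <<'E'
from gap import *
d=env.get_image("wrist");cv2.imwrite("pics/w9.png",d["frame"][:,:,::-1])
f=[]
for i in range(4): f.append(env.observe()["ft_force"]); env.get_image("top")
print(np.mean(f,0),np.std(f,0),env.observe()["position"])
E
```

```text
line 92.7+-0.0 edge 111.4+-0.0 (strip width 7.9) edge-line 18.71
line 92.7+-0.0 edge 111.2+-0.0 (strip width 8.0) edge-line 18.50
time_s: 18.12
position: [0.562, 0.0133, 0.136]
tool_rot: [[0.973, 0.002, 0.232], [-0.232, 0.001, 0.973], [0.002, -1.0, 0.001]]
ft_force: [-2.0, 3.9, 10.6]
grip_width: 0.0
[-2.63595145  3.36726736 10.18197984] [0.18388786 0.37459377 0.26568684] [0.56200262 0.0133418  0.13602172]
```

View pics/w9.png

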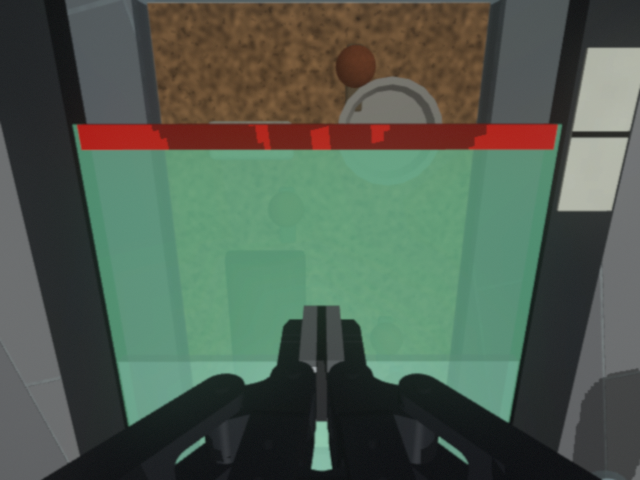

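Run:
```python
from gap import *
d=env.get_image("wrist"); gap(d,(574,620,124,143),(490,550,105,170)); gap(d,(574,620,124,143),(85,150,105,170))
```

```text
line 92.7+-0.0 edge 95.5+-0.0 (strip width 8.0) edge-line 2.81
line 92.7+-0.0 edge 95.3+-0.0 (strip width 8.1) edge-line 2.62
```

```bash
python3 -m inch '[[[-1,-0.02,-0.08,0,0,0,0],[-1,-0.04,-0.18,0,0,0,0],[-1,-0.06,-0.25,0,0,0,0],[-1,-0.064,-0.267,0,0,0,0],[-1,-0.064,-0.267,0,0,0,0],[-1,-0.064,-0.267,0,0,0,0]]]'
python3 - <<'E'
from gap import *
d=env.get_image("wrist");crop(d,480,90,160,80,5,"pics/w10.png"); gap(d,(578,622,112,135),(490,550,105,170)); gap(d,(578,622,112,135),(85,150,105,170))
print(env.observe()["ft_force"])
E
```

```text
time_s: 19.18
position: [0.5614, 0.0108, 0.136]
tool_rot: [[0.973, 0.002, 0.232], [-0.232, 0.001, 0.973], [0.002, -1.0, 0.001]]
ft_force: [-2.2, 4.5, 10.4]
grip_width: 0.0002
line 92.7+-0.0 edge 92.8+-0.0 (strip width 8.0) edge-line 0.09
line 92.7+-0.0 edge 92.6+-0.0 (strip width 8.0) edge-line -0.10
[-2.66431546  3.04112013  9.73153131]
```

View pics/w10.png

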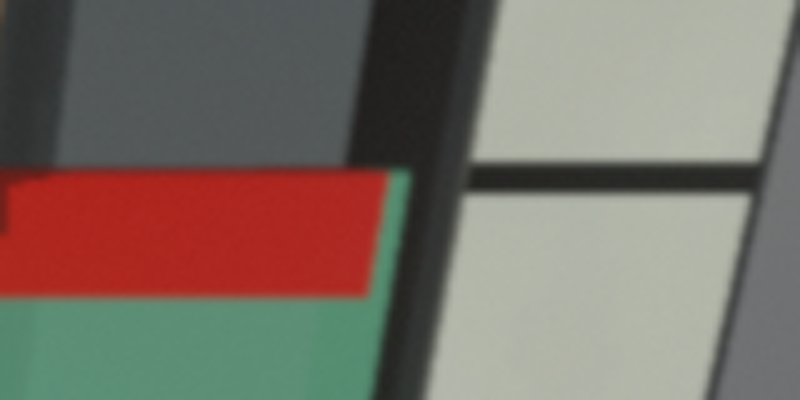

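```bash
python3 -m inch '[[[-1,0.01,0.05,0.0,0,0,0],[-1,0.01,0.05,0.1,0,0,0],[-1,0.01,0.05,0.2,0,0,0],[-1,0.01,0.05,0.5,0,0,0],[-1,0.01,0.05,2,0,0,0],[-1,0.01,0.05,5,0,0,0],[-1,0.01,0.05,6,0,0,0],[-1,0.01,0.05,6,0,0,0]]]'
python3 - <<'E'
from gap import *
d=env.get_image("wrist");cv2.imwrite("pics/w11.png",d["frame"][:,:,::-1])
print(env.observe()["ft_force"])
E
```

```text
time_s: 20.23
position: [0.5613, 0.0105, 0.1952]
tool_rot: [[0.973, 0.001, 0.233], [-0.233, -0.0, 0.973], [0.001, -1.0, 0.0]]
ft_force: [1.4, 0.8, -0.4]
grip_width: 0.0
[0.1983542  1.09375229 0.44158666]
```

View pics/w11.png

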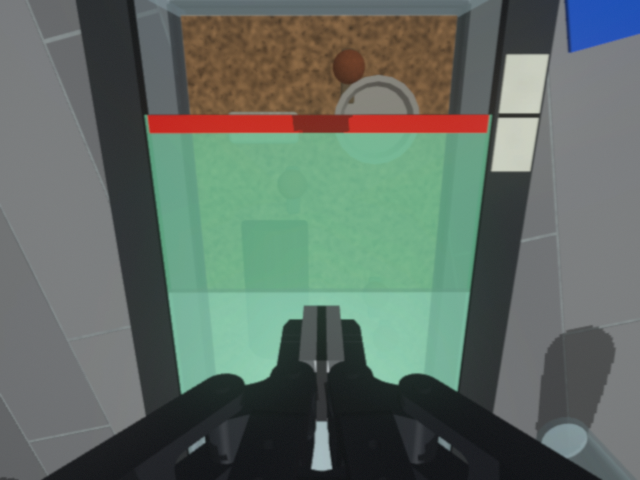

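```bash
python3 - <<'E'
from gap import *
d=env.get_image("wrist"); gap(d,(504,534,105,126),(400,480,90,150)); gap(d,(504,534,105,126),(155,230,90,150))
E
python3 -m inch '[[[-1,0,0,3,0,0,0],[-1,-0.5,2,5,0,0,0],[0,-1,6,5,0,0,0],[0.4,-2,11,5,0,0,0],[0.4,-3,16.5,5,0,0,0],[0.4,-4,22,5,0,0,0],[0.4,-5,27,5,0,0,0],[0.4,-5.7,31,4,0,0,0],[0.4,-6.1,33.7,1,0,0,0],[0.4,-6.1,33.7,-2,0,0,0],[0.4,-6.1,33.7,-5,0,0,0],[0.4,-6.1,33.7,-5,0,0,0],[0.4,-6.1,33.7,-5,0,0,0]]]'
python3 - <<'E'
from gap import *
d=env.get_image("wrist");cv2.imwrite("pics/w12.png",d["frame"][:,:,::-1])
print(env.observe()["position"])
E
```

```text
line 92.7+-0.0 edge 92.8+-0.0 (strip width 8.0) edge-line 0.11
line 92.7+-0.0 edge 92.7+-0.1 (strip width 8.0) edge-line -0.03
time_s: 21.95
position: [0.5006, 0.3477, 0.1455]
tool_rot: [[0.973, 0.001, 0.233], [-0.233, 0.0, 0.973], [0.001, -1.0, 0.001]]
ft_force: [-0.8, 1.2, 0.2]
grip_width: 0.0598
[0.50075342 0.34770017 0.14591649]
```

View pics/w12.png

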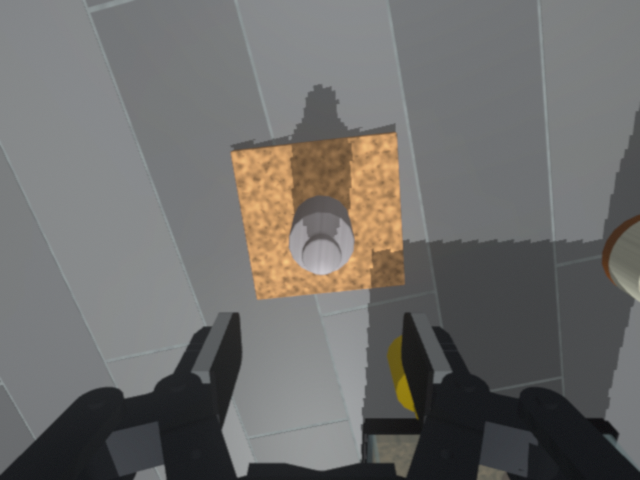

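The edge is on the line: edge minus line reads +0.1 mm at the right end and 0.0 at the left. The weight is centred between the jaws (u≈322). Descending to grip it again.

```bash
python3 -m inch '[[[0.4,0,0,-3,0,0,0],[0.4,0,0,-6.5,0,0,0],[0.4,0,0,-10,0,0,0],[0.4,0,0,-12.5,0,0,0],[0.4,0,0,-13.35,0,0,0],[0.4,0,0,-13.35,0,0,0],[0.4,0,0,-13.35,0,0,0],[-0.3,0,0,-13.35,0,0,0],[-0.3,0,0,-13.35,0,0,0],[-0.5,0,0,-13.35,0,0,0],[-0.5,0,0,-13.35,0,0,0],[-0.5,0,0,-13.35,0,0,0],[-0.5,0,0,-13.35,0,0,0]]]' 40; python3 -m inch '[[[-0.5,0,0,0.3,0,0,0],[-0.5,0,0,1,0,0,0],[-0.5,0,0,1.5,0,0,0],[-0.5,0,0,1.5,0,0,0]]]'
python3 - <<'E'
from h import *
d=env.get_image("wrist");cv2.imwrite("pics/w13.png",d["frame"][:,:,::-1])
E
```

```text
time_s: 23.62
position: [0.5006, 0.3478, 0.0123]
tool_rot: [[0.973, 0.002, 0.232], [-0.232, 0.001, 0.973], [0.001, -1.0, 0.001]]
ft_force: [-0.6, -0.6, 5.8]
grip_width: 0.039
time_s: 24.12
position: [0.5003, 0.3476, 0.0266]
tool_rot: [[0.973, 0.001, 0.232], [-0.232, 0.0, 0.973], [0.001, -1.0, 0.0]]
ft_force: [-0.3, 0.5, -4.5]
grip_width: 0.0387
```

View pics/w13.png

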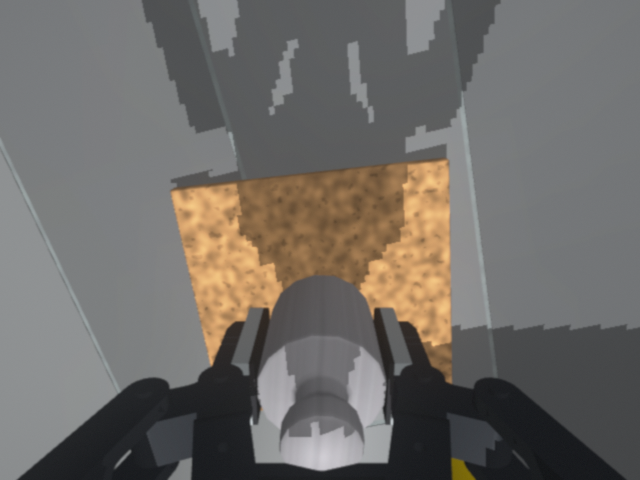

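```bash
python3 -m inch '[[[-0.5,0,0,4,0,0,0],[-0.5,0,0,9,0,0,0],[-0.5,0,0,14,0,0,0],[-0.5,0,-1,19,0,0,0],[-0.5,1,-4,22.5,0,0,0],[-0.5,2,-8,22.5,0,0,0],[-0.5,3,-13,22.5,0,0,0],[-0.5,4,-18,22.5,0,0,0],[-0.5,5,-23,22.5,0,0,0],[-0.5,5.6,-28,22.5,0,0,0],[-0.5,6,-31.5,21.5,0,0,0],[-0.5,6.15,-33.3,19,0,0,0],[-0.5,6.15,-33.55,16,0,0,0],[-0.5,6.15,-33.55,13.7,0,0,0],[-0.5,6.15,-33.55,13,0,0,0],[-0.5,6.15,-33.55,13,0,0,0],[-0.5,6.15,-33.55,13,0,0,0],[-0.5,6.15,-33.55,13,0,0,0]]]'
python3 - <<'E'
from h import *
d=env.get_image("wrist");cv2.imwrite("pics/w14.png",d["frame"][:,:,::-1])
print(env.observe()["position"],env.observe()["tool_rot"])
E
```

```text
time_s: 26.42
position: [0.562, 0.0121, 0.157]
tool_rot: [[0.973, 0.001, 0.232], [-0.232, -0.0, 0.973], [0.001, -1.0, 0.0]]
ft_force: [-0.4, 0.4, -5.5]
grip_width: 0.0392
[0.56191046 0.01208439 0.15687603] [[ 9.72627613e-01  1.22743443e-03  2.32366132e-01]
 [-2.32366027e-01 -2.29115196e-04  9.72628386e-01]
 [ 1.24707618e-03 -9.99999220e-01  6.23702963e-05]]
```

View pics/w14.png

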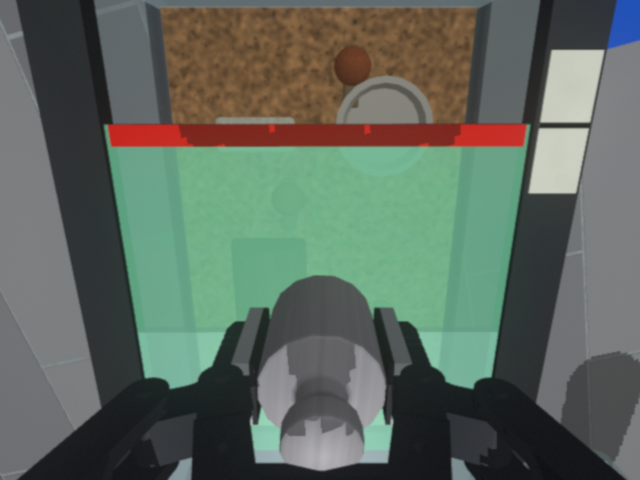

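```bash
python3 -m inch '[[[-0.5,0,0,-0.5,0,0,0],[-0.5,0,0,-0.9,0,0,0],[-0.5,0,0,-1.1,0,0,0],[-0.5,0,0,-1.2,0,0,0],[-0.5,0,0,-1.25,0,0,0],[-0.5,0,0,-1.3,0,0,0],[-0.5,0,0,-1.3,0,0,0]]]'; python3 -m inch '[[[-0.5,0,0,-0.03,0,0,0],[-0.5,0,0,-0.05,0,0,0],[-0.5,0,0,-0.05,0,0,0]]]'
```

```text
time_s: 27.35
position: [0.5618, 0.0121, 0.1434]
tool_rot: [[0.973, 0.0, 0.232], [-0.232, -0.0, 0.973], [0.0, -1.0, 0.0]]
ft_force: [-1.2, 0.2, -3.7]
grip_width: 0.039
time_s: 27.72
position: [0.5618, 0.012, 0.1433]
tool_rot: [[0.973, 0.001, 0.232], [-0.232, -0.0, 0.973], [0.001, -1.0, -0.0]]
ft_force: [-2.4, -0.1, 5.3]
grip_width: 0.0387
```

```bash
python3 -m inch '[[[-0.5,0,0,0.04,0,0,0],[-0.5,0,0,0.04,0,0,0]]]'; python3 -m inch '[[[-0.4,0,0,0,0,0,0],[-0.2,0,0,0,0,0,0],[0,0,0,0,0,0,0],[0.2,0,0,0,0,0,0],[0.4,0,0,0,0,0,0],[0.4,0,0,0,0,0,0]]]'
python3 - <<'E'
from gap import *
d=env.get_image("wrist");cv2.imwrite("pics/w15.png",d["frame"][:,:,::-1])
E
```

```text
time_s: 27.98
position: [0.5618, 0.012, 0.1433]
tool_rot: [[0.973, 0.0, 0.233], [-0.233, -0.0, 0.973], [0.0, -1.0, -0.0]]
ft_force: [-2.6, 0.7, 3.2]
grip_width: 0.0387
time_s: 28.72
position: [0.5617, 0.0121, 0.143]
tool_rot: [[0.973, -0.0, 0.232], [-0.232, 0.0, 0.973], [-0.0, -1.0, 0.0]]
ft_force: [0.4, 0.0, 0.6]
grip_width: 0.0594
```

View pics/w15.png

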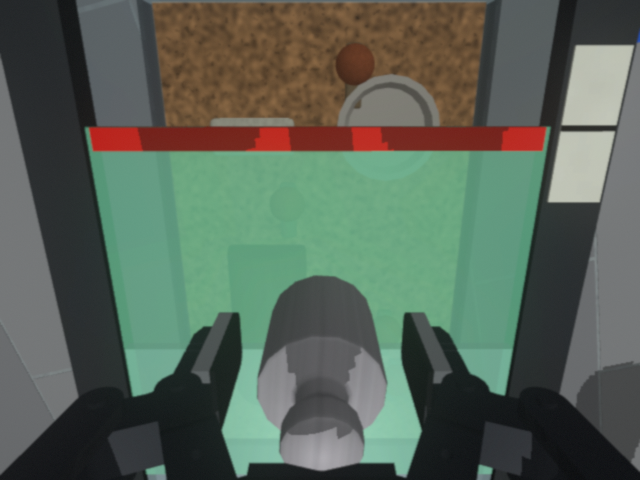

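Released and standing, centred between the open jaws. Withdrawing straight up, then I'll check.

```bash
python3 -m inch '[[[0.4,0,0,1,0,0,0],[0.4,0,0,3,0,0,0],[0.4,0,0,6,0,0,0],[0.4,0,0,9,0,0,0],[0.4,0,0,12,0,0,0],[0.4,0,0,14,0,0,0],[0.4,0,0,14,0,0,0],[0.4,0,0,14,0,0,0]]]'
python3 - <<'E'
from gap import *
d=env.get_image("wrist");cv2.imwrite("pics/w16.png",d["frame"][:,:,::-1])
s=env.get_image("scene");cv2.imwrite("pics/s16.png",s["frame"][:,:,::-1])
E
```

```text
time_s: 29.78
position: [0.5614, 0.0121, 0.2824]
tool_rot: [[0.973, -0.001, 0.232], [-0.232, 0.0, 0.973], [-0.001, -1.0, -0.0]]
ft_force: [0.4, 0.2, -0.4]
grip_width: 0.0597
```

View pics/w16.png

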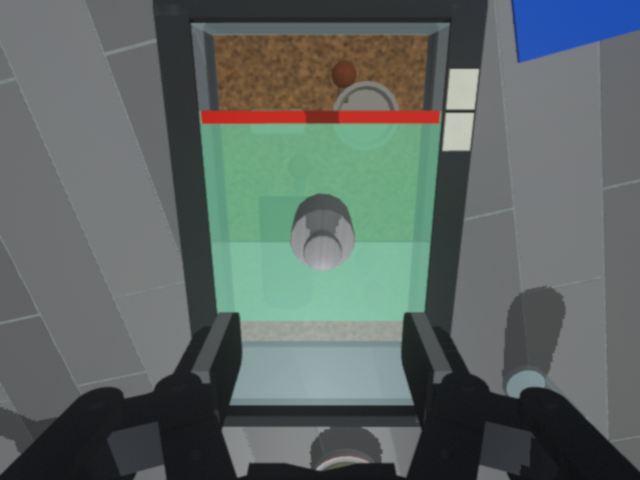

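View pics/s16.png

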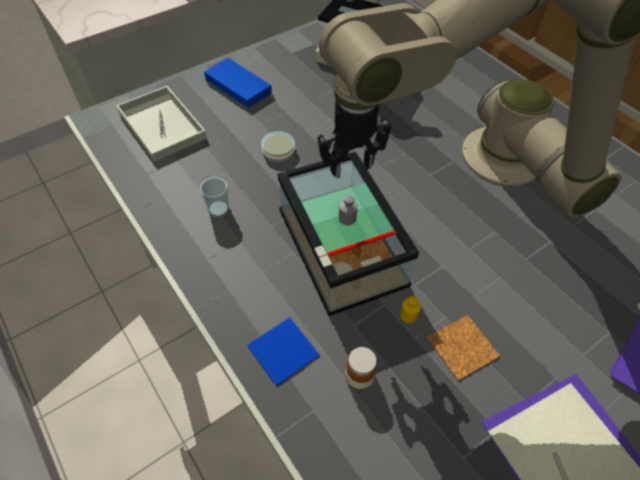

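Run:
```python
from gap import *
d=env.get_image("wrist"); gap(d,(449,470,102,119),(360,430,85,145)); gap(d,(449,470,102,119),(210,290,85,145))
crop(d,380,70,120,60,6,"pics/w17.png")
s=env.get_image("scene"); crop(s,300,220,110,55,7,"pics/s17.png")
```

```text
line 92.8+-0.0 edge 92.8+-0.1 (strip width 7.7) edge-line 0.01
line 92.8+-0.0 edge 92.7+-0.0 (strip width 7.9) edge-line -0.07
```

View pics/s17.png

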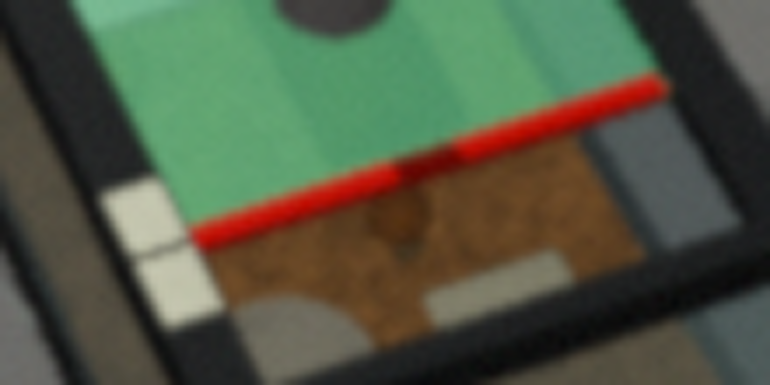

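View pics/w17.png

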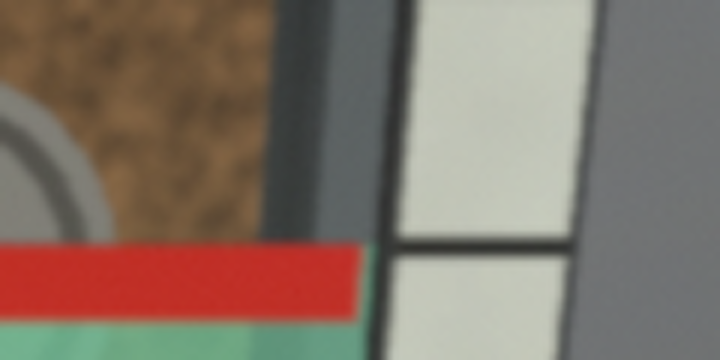

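Both views show the outer edge of the red strip level with the line. The weight is upright, and the yellow knob, jar, dishes and beaker look untouched. Handing in.

```bash
python3 -c "
from rig import env
print(env.observe()['time_s']); print(env.close_job())"
```

```text
29.975
the job is handed in; nothing more can be done
None
```

The cover is open to the line and the weight is back upright on the sliding glass. I handed the job in at about 30 s of the 72 s allowed.

- **Weight to mat:** I lifted the steel weight off the glass and stood it on the cork mat, where it stayed upright.
- **Sliding the cover:** I pressed with shut fingertips at about 10–12 N and dragged the cover about 48 mm. It did not slip and never ran past the line.
- **Weight back on the glass:** It went down centrally on the sliding glass with an estimated peak of about 10 N, including its own weight. It stood upright when released.

**Last checks:** With the arm clear, the wrist camera puts the edge within 0.1 mm of the line (0.0 mm at one end of the strip, −0.1 mm at the other). The scene view agrees by eye, though I did not measure it there. In those views the yellow look-alike, jar, dishes and beaker looked unmoved. No check failed. The only disagreement was an offset of about 5 mm between the top and scene cameras, so I aimed using the wrist camera instead.

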